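# Put the steel pen up on its pegs

### The job

Put the silver pen away for the night: lay it across the two steel pegs of the wooden pegboard, level on both cross-bars, between their upturned ends, and sticking out about equally at either side. Lower it onto the pegs in the gripper rather than dropping it, let go, and leave the glass tumbler standing where it is.

Things in the scene. Friction and masses are not known exactly. Their poses are not given: they have to be found in the camera images.
- pen: Eight-sided bare steel pen, 12 mm across flats, 150 mm long, 30 g, pocket clip at the blunt end. Lies on the clear desk mat (top 3 mm above the desk), its axis 9 mm above the desk. Origin: on its axis at mid length, near its centre of mass; x along the pen to its tapered point (last 20 mm). Either way round will do. Near it: a wooden pencil (8 x 170 mm) and a flat white marker (24 x 100 mm).
- pegboard: Fixed wooden board 80 x 150 x 18 mm flat on the desk. Origin: centre of underside; z up, y along the 150 mm. Upright 8 mm steel pegs at x 0, y -45 and +45 mm each carry a level cross-bar along x: top 100 mm above the desk, 8 mm wide, 48 mm between ends that turn up 12 mm. The pen goes across both bars along y, its middle over the origin, its axis then 106 mm up. Between the pegs is free space.
- tumbler: A clear glass tumbler standing loose and upright on the bare desk beyond the pegboard: 72 mm wide at the rim, 95 mm high. Origin: centre of its underside, z up. Not part of the job; leave it standing.
Not all that is in view belongs to the job. There is more than one size of the pen; the one meant has the size given above. Several things look just like the pegboard: the one meant starts farthest to the robot's left.

How it is judged:
By the outcome, as a careful person would: the job done as asked, in the order asked, and still so for the second after the job is handed in, with the robot touching nothing.
It also fails if it takes over 35 s, if anything falls off the work surface, if the arm or the gripper's body presses on something with over 40 N, if the wrist force passes 120 N, or if a joint passes its speed limit or range.

### The arm

A 6-joint arm with a two-finger parallel gripper is mounted at the origin on the work surface. World frame = base frame: x ahead of the robot, y to its left, z up, the work surface at z = 0. Lengths are in m, angles in rad, forces in N, time in s.
With the tool pointing down it reaches from about 0.375 to 0.9 m from the base axis. Payload 3.1 kg.
Tool frame: the origin (TCP) lies at the very end of the fingers, on their centre line; the grasp point (between the pads) lies 19 mm behind it (manip.pinch_z is the distance from the TCP to the grasp point, in m); z points along the fingers, y is the line along which they close (so a half turn about z gives the same grasp; the last joint's range is limited). The gripper opens to 85 mm and grips with 20 to 120 N. Pads are 22 mm wide; open, the fingers measure 114 mm over their backs; the gripper's body (76 mm by 85 mm) begins 54 mm behind the grasp point. The pads swing forward as they close: fully open they stand 13 mm farther back than shut.
Start: joints at [1.137, 0.527, 1.433, -0, 1.181, -0.178], TCP at [0.157, 0.605, 0.231] pointing down, gripper open.
Joint ranges: [-3.08, 3.08], [-0.75, 2.2], [0.22, 2.44], [-1.43, 4.57], [0, 2.65], [-2.85, 2.85]. Speed limits (rad/s): [2.79, 2.79, 3.14, 3.14, 3.14, 3.14].

### API

Orientations are given as a unit quaternion [x, y, z, w].
In Python, from station import manip gives the robot as it stands.
- The arm moves only by the tool servo_tool, never from a script. Its argument "commands" is one flat list of numbers, 7 for each row, row after row: the shift along the tool's x, y, z each as a share of 500 mm, from -1 to 1, then the turn, a rotation vector about the tool's x, y, z each as a share of 360 degrees, from -1 to 1, then the opening, from -1 (shut) to 1 (fully open). In form: [dx, dy, dz, rx, ry, rz, claw, dx, dy, dz, rx, ry, rz, claw, ...]. A call has 1 to 12 rows; each row shifts and turns the commanded pose from where the row before left it, along the tool's axes as they then stand; what a row does not reach is not made up. A row lasts 1/12 s, in which the tool goes at most 41.7 mm and 7.16 degrees, less where a joint would pass 70% of its speed; a pose out of reach is approached as far as the arm can. A call with a number of a shift or a turn outside -1 to 1 is refused whole. A call with a gripper value outside its range is refused whole. The fingers move at their own pace and stop on an object; "force" is the grip in N (left out, the last holds). Time passes only in rows, so rows that do not move let the fingers close. It gives the time, the measured TCP pose, the force, the opening and the grip force at its end, in the units of the state.
- manip.sense(): the state, without advancing time (a new reading comes with each control period).
- manip.snapshot(name): name is "scene" or "top" or "wrist"; returns a dict with "img" (420x560x3 uint8, red, green, blue), "mtx" (3x3 intrinsics, pixels), "distortion" ([k1, k2, p1, p2, k3] as OpenCV has them; the pictures are not rectified), "world_to_cam" (4x4, takes a point from world to camera coordinates). Camera axes: x right, y up, looking along -z (the intrinsics and any distortion apply to the point x, -y, -z); pixel columns grow to the right and rows downward; lengths in m; the calibration is good to about 2 mm. A picture is of the moment at which its call begins. There is no depth.
- manip.sign_off(): hands the job in; it is judged then, once.
Trained networks look in a picture, given as the dict that the camera call returned (one of the last four; its "shot" number tells which), for a name from the list of things; names that differ only in an ending like _2 or _b are one class to them, and where a whole thing is asked for, a point or a joint stands for the part that bears it (a point fixed in the world has none). Each returns a list of dicts, best first, with "conf" (0 to 1); they miss things now and then, are a little off and sometimes report something else, mostly with a low value. They report only what shows in the picture. A call takes as long as a camera call. They do not tell look-alikes from the thing itself.
- manip.look_for(picture, query): "box" ([left, top, width, height] in pixels, round what is visible of it).
- manip.silhouettes(picture, query): "pixels" (420x560 bool, what is visible of it) and "box" ([left, top, width, height] in pixels, round what is visible of it).
The state is a dict: "t": time; "q": joint angles; "qd": joint speeds; "tau": joint torques, N m; "tcp_pos": TCP position; "tool_rot": TCP orientation; "force": force on the tool from outside, world axes, zero at the start; "ft_torque": the same for the moment, N m; "finger_gap": opening from 0.0 (shut) to 1.0 (fully open); "gripper_force": force on a finger pad.
Only numpy, scipy, OpenCV 4.12 (cv2) and the standard library are available. Lean on these libraries where they do the work, as an engineer would, in place of code of your own. Each camera call takes 0.05 s, during which the arm holds its last target. There are 200 camera calls.

## Working session

There is one attempt and no reset: what is moved stays moved. The work goes in short steps, Python scripts to look and compute and a tool call to move; the robot and the scene stay as the last step left them, time stands still between calls to the robot, and variables do not carry over. Pictures are saved under pics/ and viewed, at most 10 in all, crops included, and the job is handed in when it is done.

Besides the shell and the picture viewer there is one more tool, called by a JSON object that holds its "name" and its "arguments", one argument or row to a line. servo_tool: Moves the arm, as the interface text tells. Its arguments: {"type":"object","properties":{"commands":{"type":"array"},"force":{"type":"number"}},"required":["commands"]}

```bash
mkdir -p pics; cat > h.py <<'E'
import numpy as np, cv2
from station import manip
def px2w(s,uv,z):
    p=cv2.undistortPoints(np.array([[uv]],float),np.array(s["mtx"]),np.array(s["distortion"]))[0,0]
    T=np.linalg.inv(np.array(s["world_to_cam"])); d=T[:3,:3]@np.array([p[0],-p[1],-1.]); o=T[:3,3]
    return o+d*(z-o[2])/d[2]
def w2px(s,P):
    P=np.atleast_2d(P); T=np.array(s["world_to_cam"]); c=P@T[:3,:3].T+T[:3,3]
    c=c*[1,-1,-1]
    return cv2.projectPoints(c,np.zeros(3),np.zeros(3),np.array(s["mtx"]),np.array(s["distortion"]))[0][:,0]
def save(n,im): cv2.imwrite(f"pics/{n}.png",np.ascontiguousarray(im[...,::-1]))
def axis(s,m,z):
    v,u=np.nonzero(m); c=cv2.minAreaRect(np.c_[u,v].astype(np.float32)); b=cv2.boxPoints(c)
    e=[np.linalg.norm(b[0]-b[1]),np.linalg.norm(b[1]-b[2])]
    a,bb=((b[0]+b[1])/2,(b[2]+b[3])/2) if e[0]<e[1] else ((b[1]+b[2])/2,(b[3]+b[0])/2)
    return px2w(s,a,z),px2w(s,bb,z)
E
python3 - <<'E'
from h import *
out=[]
for n in ("top","scene"):
    s=manip.snapshot(n); out.append(s["img"]); 
    print(n,np.linalg.inv(np.array(s["world_to_cam"]))[:3,3].round(3))
    for q in ("pen","pegboard","tumbler"):
        for d in manip.silhouettes(s,q):
            l,t,w,h=d["box"]; r=""
            if q=="pen":
                a,b=axis(s,d["pixels"],.009); r=(a.round(3),b.round(3),"L",np.linalg.norm(a-b).round(3))
            else: r=px2w(s,(l+w/2,t+h/2),.05).round(3)
            print(q,round(d["conf"],2),np.round(d["box"]),r)
    save(n,s["img"])
E
```

```text
top [0.409 0.096 1.379]
pen 0.84 [115. 147.  12.  70.] (array([0.71 , 0.494, 0.009]), array([0.513, 0.464, 0.009]), 'L', np.float64(0.199))
pen 0.82 [214. 213.  12.  50.] (array([0.537, 0.234, 0.009]), array([0.395, 0.201, 0.009]), 'L', np.float64(0.146))
pegboard 0.62 [343. 176.  60.  42.] [ 0.564 -0.2    0.05 ]
tumbler 0.69 [311. 112.  32.  37.] [ 0.745 -0.079  0.05 ]
scene [1.135 0.603 0.895]
pen 0.93 [360. 293.  40.  61.] (array([0.519, 0.461, 0.009]), array([0.715, 0.493, 0.009]), 'L', np.float64(0.199))
pen 0.52 [324. 210.  23.  40.] (array([0.394, 0.198, 0.009]), array([0.539, 0.234, 0.009]), 'L', np.float64(0.149))
pegboard 0.65 [186. 150.  45.  54.] [ 0.58  -0.192  0.05 ]
pegboard 0.57 [223. 106.  39.  44.] [ 0.328 -0.298  0.05 ]
tumbler 0.9 [182. 210.  27.  35.] [ 0.744 -0.06   0.05 ]
```

View pics/top.png

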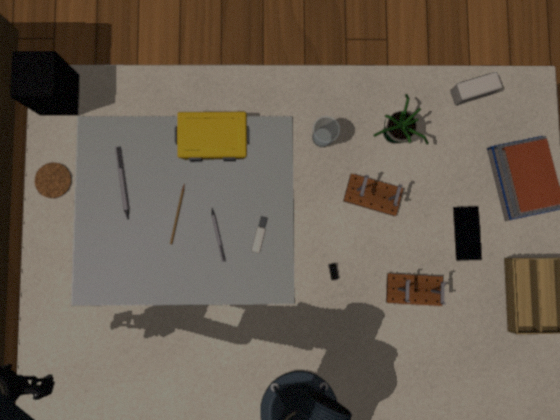

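View pics/scene.png

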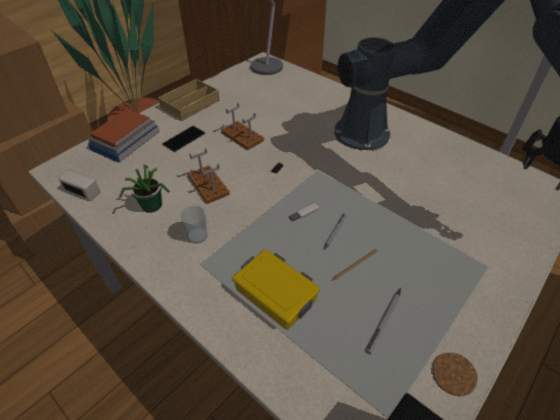

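The top view shows these candidates:
- **Pens:** the long silver pen at (122,182) is about 199 mm. The short one at (218,237) is about 147 mm, so that's the one I want. The pencil is at (177,213) and the marker at (260,234).
- **Pegboards:** one at (373,193) and one at (415,289). The first has the larger y (leftmost), so it's the target.
- **Tumbler:** at (326,131).

Next I'll check the choice in a close crop and measure the board.

```bash
python3 - <<'E'
from h import *
s=manip.snapshot("top"); c=manip.snapshot("scene")
f=lambda im,x,y,w,h,k: cv2.resize(im[y:y+h,x:x+w],None,fx=k,fy=k,interpolation=cv2.INTER_CUBIC)
A=f(s["img"],195,195,80,75,5); B=f(s["img"],335,165,80,75,5)
C=f(c["img"],170,140,80,55,5)
D=f(c["img"],310,195,80,55,5)
save("crop",np.vstack([np.hstack([A,B])[:325],np.hstack([D,C])]))
for n,v,roi in(("top",s,(335,165,80,60)),("scene",c,(180,160,55,45))):
    x,y,w,h=roi; im=v["img"][y:y+h,x:x+w]; hsv=cv2.cvtColor(im,cv2.COLOR_RGB2HSV)
    m=((hsv[...,1]>130)&((hsv[...,0]<18)|(hsv[...,0]>170))).astype(np.uint8)
    yy,xx=np.nonzero(m); P=np.array([px2w(v,(a+x,b+y),.016)[:2] for a,b in zip(xx,yy)],np.float32)*1000
    print(n,len(P),cv2.minAreaRect(P),cv2.boxPoints(cv2.minAreaRect(P)).round().tolist())
st=manip.sense(); print(st["t"],st["tcp_pos"],st["tool_rot"],st["q"])
E
```

```text
top 1256 ((574.6478271484375, -209.10577392578125), (148.29217529296875, 77.43184661865234), 73.3037109375) [[516.0, -269.0], [590.0, -291.0], [633.0, -149.0], [559.0, -127.0]]
scene 682 ((580.6107788085938, -203.956298828125), (160.2626953125, 79.21146392822266), 73.68023681640625) [[520.0, -270.0], [596.0, -292.0], [641.0, -138.0], [565.0, -116.0]]
0.5 [0.1574843  0.604775   0.23127227] [ 1.27048069e-01  9.91896560e-01 -5.17972311e-05 -1.61540923e-05] [ 1.13748892e+00  5.27534657e-01  1.43275270e+00 -4.22575327e-07
  1.18141381e+00 -1.78522524e-01]
```

View pics/crop.png

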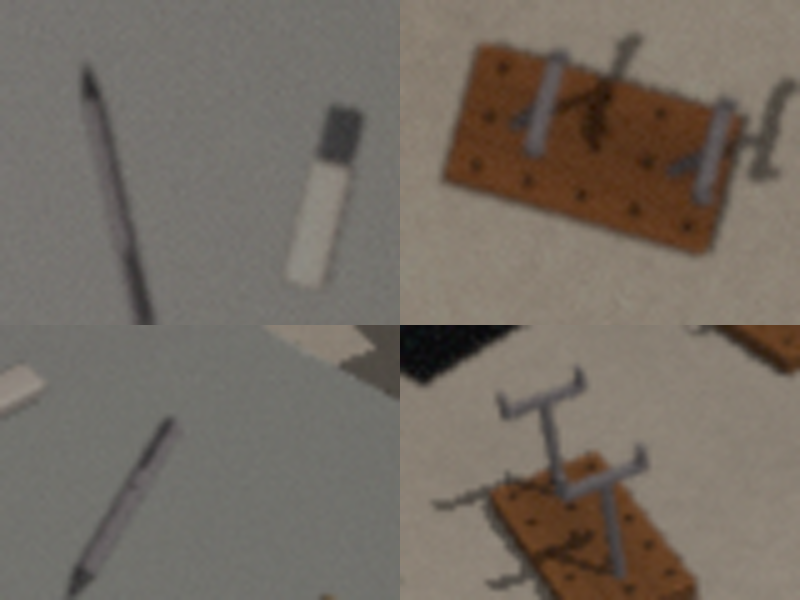

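The crops confirm both choices. The silver pen runs with its tip up at full-image (212,208), and the board carries two T-pegs with bars near (443,270) and (478,281) in the target region. Now the approach.

{"name": "servo_tool", "arguments": {
  "commands": [-0.062,-0.047,0.01,0,0,0,0.2,-0.062,-0.047,0.01,0,0,0,0.2,-0.062,-0.047,0.01,0,0,0,0.2,-0.062,-0.047,0.01,0,0,0,0.2,-0.062,-0.047,0.01,0,0,0,0.2,-0.062,-0.047,0.01,0,0,0,0.2,-0.062,-0.047,0.01,0,0,0,0.2,-0.062,-0.047,0.01,0,0,0,0.2,-0.062,-0.047,0.01,0,0,-0.0192,0.2,-0.062,-0.047,0.01,0,0,-0.0192,0.2,-0.062,-0.047,0.01,0,0,-0.0192,0.2,0,0,0,0,0,-0.0192,0.2],
  "force": 40
}}

```text
t: 1.5
tcp_pos: [0.4331, 0.2795, 0.1771]
tool_rot: [-0.103, 0.995, -0.0, 0.002]
force: [0.3, 0.4, 0.9]
finger_gap: 0.604
gripper_force: 0.0
```

```bash
cat >> h.py <<'E'
from scipy.spatial.transform import Rotation as R
def to(P,yaw):  # needed tool-frame shift (share of 500) and turn for tool y along yaw (deg)
    st=manip.sense(); r=R.from_quat(st["tool_rot"]); p=np.array(st["tcp_pos"])
    y=r.as_matrix()[:,1]; a=np.degrees(np.arctan2(y[1],y[0])); d=(yaw-a+180)%360-180
    M=R.from_euler('z',d,degrees=True)*R.from_euler('z',a+90,degrees=True)*R.from_rotvec([np.pi,0,0])
    # ideal vertical tool: z down, y along yaw
    t=np.radians(yaw); Yv=np.array([np.cos(t),np.sin(t),0]); Z=np.array([0,0,-1.]); G=np.c_[np.cross(Yv,Z),Yv,Z]
    print("t",round(st["t"],2),"tcp",p.round(4),"yaw",a.round(2),"gap",st["finger_gap"],"F",np.round(st["force"],1),"grip",st["gripper_force"])
    print(" shift in present tool axes",(r.inv().apply(np.array(P)-p)/.5).round(4)," turn/360",((r.inv()*R.from_matrix(G)).as_rotvec()/(2*np.pi)).round(4))
E
python3 - <<'E'
from h import *
s=manip.snapshot("wrist"); save("w1",s["img"])
for d in manip.silhouettes(s,"pen"):
    a,b=axis(s,d["pixels"],.009); print(d["conf"],d["box"],a.round(4),b.round(4),np.linalg.norm(a-b).round(4),((a+b)/2).round(4),np.degrees(np.arctan2(*(a-b)[1::-1])))
to([.466,.217,.05],103)
E
```

```text
0.88 [195.6, 125.9, 23.2, 135.6] [0.3951 0.2006 0.009 ] [0.521  0.2285 0.009 ] 0.129 [0.458  0.2145 0.009 ] -167.52228163323855
0.6 [397.9, 291.3, 40.9, 128.7] [0.5124 0.4612 0.009 ] [0.6944 0.4915 0.009 ] 0.1845 [0.6034 0.4763 0.009 ] -170.5340538109232
t 1.6 tcp [0.4284 0.2819 0.1771] yaw 101.55 gap 0.5956269641005776 F [ 0.6 -0.1  0.2] grip 0.0
 shift in present tool axes [-0.0476 -0.1422  0.2543]  turn/360 [ 0.     0.    -0.004]
```

View pics/w1.png

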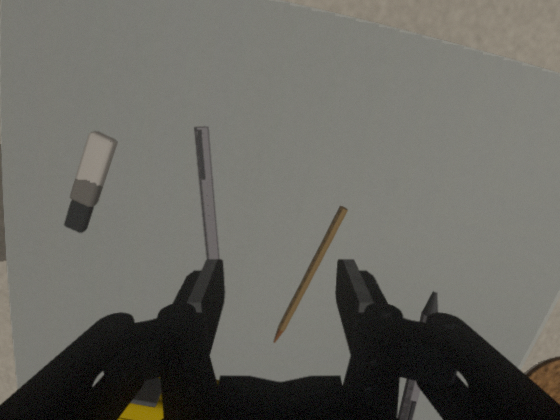

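The wrist view shows the pen's blunt, clip end at (202,127), with the pen running down to the left finger; the pencil is well clear. The pen's middle is about (0.467, 0.217), axis 13°. I'll go above it and check once more before closing.

{"name": "servo_tool", "arguments": {
  "commands": [-0.0125,-0.0355,0.04,0,0,-0.002,0.2,-0.0125,-0.0355,0.04,0,0,-0.002,0.2,-0.0125,-0.0355,0.04,0,0,0,0.2,-0.0125,-0.0355,0.04,0,0,0,0.0,0,0,0.05,0,0,0,0.0,0,0,0.03,0,0,0,0,0,0,0,0,0,0,0,0,0,0,0,0,0,0]
}}

```text
t: 2.27
tcp_pos: [0.4658, 0.2199, 0.0569]
tool_rot: [-0.115, 0.993, -0.0, -0.001]
force: [0.4, -0.9, 0.4]
finger_gap: 0.497
gripper_force: 0.0
```

```bash
python3 - <<'E'
from h import *
s=manip.snapshot("wrist"); save("w2",s["img"])
for d in manip.silhouettes(s,"pen"):
    a,b=axis(s,d["pixels"],.009); print(d["conf"],d["box"],a.round(4),b.round(4),np.linalg.norm(a-b).round(4),((a+b)/2).round(4),np.degrees(np.arctan2(*(a-b)[1::-1])))
to([.467,.217,.004],103)
E
```

```text
t 2.37 tcp [0.4672 0.2202 0.0582] yaw 103.22 gap 0.4994177157619169 F [-0.3  0.6  0.2] grip 0.0
 shift in present tool axes [ 0.0019 -0.0061  0.1084]  turn/360 [0.     0.0002 0.0006]
```

View pics/w2.png

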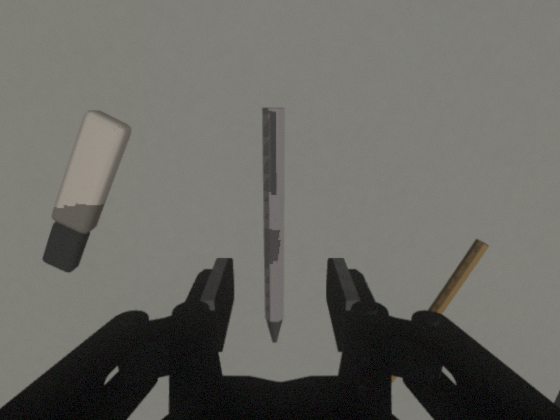

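The whole pen is now in view between the fingers, from the blunt end at (274,108) to the tip at (275,341).

```bash
python3 - <<'E'
from h import *
s=manip.snapshot("wrist")
a=px2w(s,(274.5,107.5),.009);b=px2w(s,(275.3,341.5),.009)
print(a,b,np.linalg.norm(a-b),(a+b)/2,np.degrees(np.arctan2(*(b-a)[1::-1])))
c=(a+b)/2; to([c[0],c[1],.005],103)
E
```

```text
[0.39652039 0.20137718 0.009     ] [0.54451614 0.23592141 0.009     ] 0.1519738318221251 [0.47051826 0.21864929 0.009     ] 13.138389062836444
t 2.42 tcp [0.4674 0.2202 0.0585] yaw 103.24 gap 0.4993053245229959 F [0.2 0.6 0. ] grip 0.0
 shift in present tool axes [-0.005  -0.0043  0.107 ]  turn/360 [0.     0.0004 0.0007]
```

{"name": "servo_tool", "arguments": {
  "commands": [-0.005,-0.004,0.03,0,0,0,0,0,0,0.03,0,0,0,0,0,0,0.025,0,0,0,0,0,0,0.01,0,0,0,0,0,0,0.01,0,0,0,0,0,0,0,0,0,0,0,0,0,0,0,0,0,0],
  "force": 40
}}

```text
t: 3.0
tcp_pos: [0.4703, 0.2181, 0.0053]
tool_rot: [-0.115, 0.993, 0.0, 0.001]
force: [0.0, -1.0, -0.3]
finger_gap: 0.499
gripper_force: 0.0
```

{"name": "servo_tool", "arguments": {
  "commands": [0,0,0,0,0,0,-1,0,0,0,0,0,0,-1,0,0,0,0,0,0,-1,0,0,0,0,0,0,-1,0,0,0,0,0,0,-1,0,0,0,0,0,0,-1,0,0,0,0,0,0,-1,0,0,0,0,0,0,-1],
  "force": 40
}}

```text
t: 3.67
tcp_pos: [0.4703, 0.218, 0.0055]
tool_rot: [-0.115, 0.993, 0.0, 0.001]
force: [-1.3, 1.2, 6.2]
finger_gap: 0.123
gripper_force: 41.2
```

Gripped: 41 N, and the opening matches the pen's width. Lift.

{"name": "servo_tool", "arguments": {
  "commands": [0,0,-0.02,0,0,0,-1,0,0,-0.05,0,0,0,-1,0,0,-0.065,0,0,0,-1,0,0,-0.065,0,0,0,-1,0,0,-0.065,0,0,0,-1,0,0,-0.065,0,0,0,-1,0,0,-0.05,0,0,0,-1,0,0,0,0,0,0,-1]
}}

```text
t: 4.33
tcp_pos: [0.473, 0.2187, 0.2004]
tool_rot: [-0.115, 0.993, 0.001, 0.006]
force: [1.3, -0.1, -0.2]
finger_gap: 0.123
gripper_force: 40.5
```

```bash
python3 - <<'E'
from h import *
s=manip.snapshot("wrist"); save("w3",s["img"])
for d in manip.silhouettes(s,"pen"): print(d["conf"],d["box"])
# approach: y axis of board at 73.3 deg; closing axis -16.7
to([.575,-.209,.2],-16.7)
E
```

```text
0.79 [262.3, 100.3, 34.1, 281.8]
0.69 [454.6, 260.5, 31.0, 97.1]
t 4.43 tcp [0.4701 0.2179 0.196 ] yaw 103.21 gap 0.11892505248169147 F [-0.1  0.5 -1.1] grip 40.48676149919629
 shift in present tool axes [-0.0091 -0.8792 -0.0078]  turn/360 [4.000e-04 3.000e-04 3.331e-01]
```

View pics/w3.png

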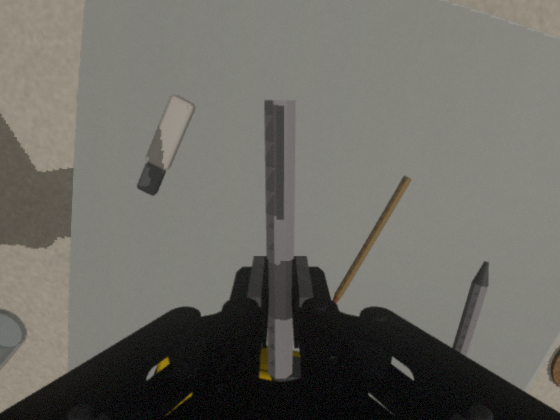

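The pen is held straight across the fingers at about its middle, with the blunt end at (280,101) and the tip at (285,378). Carry it over the board at 0.2 m, then turn.

{"name": "servo_tool", "arguments": {
  "commands": [-0.001,-0.04,0,0,0,0,-1,-0.001,-0.07,0,0,0,0,-1,-0.001,-0.08,0,0,0,0,-1,-0.001,-0.08,0,0,0,0,-1,-0.001,-0.08,0,0,0,0,-1,-0.001,-0.08,0,0,0,0,-1,-0.001,-0.08,0,0,0,0,-1,-0.001,-0.08,0,0,0,0,-1,-0.001,-0.08,0,0,0,0,-1,0,-0.08,0,0,0,0,-1,0,-0.07,0,0,0,0,-1,0,-0.059,0,0,0,0,-1]
}}

```text
t: 5.43
tcp_pos: [0.5738, -0.2113, 0.1923]
tool_rot: [-0.114, 0.993, 0.001, -0.002]
force: [0.6, -0.3, 0.0]
finger_gap: 0.124
gripper_force: 40.5
```

{"name": "servo_tool", "arguments": {
  "commands": [0,0,0,0,0,0.015,-1,0,0,0,0,0,0.019,-1,0,0,0,0,0,0.019,-1,0,0,0,0,0,0.019,-1,0,0,0,0,0,0.019,-1,0,0,0,0,0,0.019,-1,0,0,0,0,0,0.019,-1,0,0,0,0,0,0.019,-1,0,0,0,0,0,0.019,-1]
}}

```text
t: 6.18
tcp_pos: [0.5733, -0.2082, 0.1922]
tool_rot: [0.401, 0.916, 0.0, -0.003]
force: [0.2, 0.2, -0.5]
finger_gap: 0.12
gripper_force: 40.5
```

{"name": "servo_tool", "arguments": {
  "commands": [0,0,0,0,0,0.019,-1,0,0,0,0,0,0.019,-1,0,0,0,0,0,0.019,-1,0,0,0,0,0,0.019,-1,0,0,0,0,0,0.019,-1,0,0,0,0,0,0.019,-1,0,0,0,0,0,0.019,-1,0,0,0,0,0,0.019,-1,0,0,0,0,0,0.014,-1,0,0,0,0,0,0,-1,0,0,0,0,0,0,-1]
}}

```text
t: 7.1
tcp_pos: [0.5737, -0.2084, 0.1929]
tool_rot: [0.801, 0.598, -0.001, -0.002]
force: [0.3, -0.7, 0.1]
finger_gap: 0.122
gripper_force: 40.5
```

```bash
python3 - <<'E'
from h import *
to([.575,-.209,.2],-16.7)
s=manip.snapshot("wrist"); c=manip.snapshot("scene"); t=manip.snapshot("top")
np.savez("v.npz",**{n+k:np.array(v[k]) for n,v in(("w",s),("c",c),("t",t)) for k in("img","mtx","distortion","world_to_cam")})
save("w4",s["img"])
E
```

```text
t 7.1 tcp [ 0.5737 -0.2084  0.1929] yaw -16.54 gap 0.12184864773816814 F [ 0.3 -0.7  0.1] grip 40.48299277201295
 shift in present tool axes [-0.0004  0.0028 -0.0142]  turn/360 [-0.0006 -0.0001  0.0005]
```

View pics/w4.png

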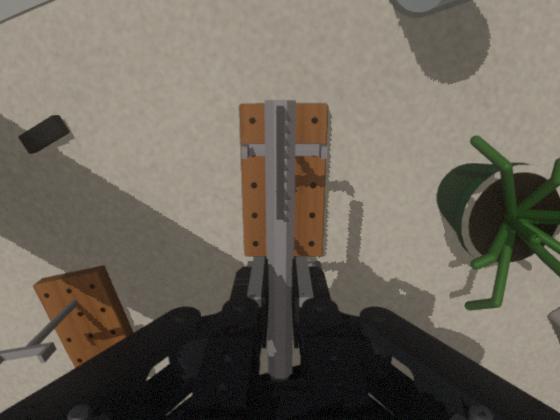

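The wrist view shows the pen along the board's length. The +y bar lies at row 151 between upturned ends at (244,151) and (324,151), the board's top edge is at row 103 from column 240 to 328, and the shadow cut-off or far edge is at row 257.

```bash
python3 - <<'E'
from h import *
v=np.load("v.npz"); g=lambda n:{k:v[n+k] for k in("mtx","distortion","world_to_cam","img")}
s=g("w"); st=manip.sense(); print(np.linalg.inv(s["world_to_cam"])[:3,3])
o=[]
for n,uv,z in(("cornerL",(240,103.5),.018),("cornerR",(328,103.5),.018),("sideL",(246.5,250),.018),("sideR",(323,250),.018),("barL",(244.5,151),.106),("barR",(324,151),.106),("low",(285,257),.018)):
    print(n,px2w(s,uv,z).round(4))
A,B,E,F=[px2w(s,u,.018) for u in((240,103.5),(328,103.5),(246.5,250),(323,250))]
print("width",np.linalg.norm(A-B),"edge yaw",np.degrees(np.arctan2(*(B-A)[1::-1])))
m=(A+B)/2; d=(A+B-E-F)/np.linalg.norm(A+B-E-F)
print("dir",np.degrees(np.arctan2(d[1],d[0])),"centre from edge",(m-d*.075).round(4))
t=np.radians(73.3);d=np.array([np.cos(t),np.sin(t),0]); P,Q=px2w(s,(244.5,151),.106),px2w(s,(324,151),.106)
print("bar len",np.linalg.norm(P-Q),"yaw",np.degrees(np.arctan2(*(Q-P)[1::-1])),"centre from bar",((P+Q)/2-d*.045).round(4))
# bar centres fit in top & scene: project predicted model with candidate centres
for n in "tc":
    k=g(n); im=k["img"].copy(); c=np.array([.575,-.209,0]); e=np.array([d[1],-d[0],0])
    print(n,w2px(k,[c+d*a+e*b+[0,0,z] for a in(.045,-.045) for b,z in((-.024,.1),(.024,.1))]).round(1).tolist(), w2px(k,[c+d*a+e*b+[0,0,.018] for a,b in((.075,.04),(.075,-.04),(-.075,.04),(-.075,-.04))]).round(1).tolist())
# pen in hand
T=R.from_quat(st["tool_rot"]); p=np.array(st["tcp_pos"])
from scipy.optimize import least_squares
def f(q):
    off,pit,lat,ya=q; out=[]
    for sg,uv in((1,(280,101)),(-1,(281.,378))):
        L=np.array([off+sg*.075*np.cos(pit),lat+sg*.075*ya,-.0035+sg*.075*np.sin(pit)])
        out+=list((w2px(s,p+T.apply(L))[0]-uv))
    return out
r=least_squares(f,[0,0,0,0],x_scale=.01); print("pen off,pitch,lat,yaw",r.x.round(4),r.cost)
L=np.array([[.075,0,-.0035],[-.075,0,-.0035]]); print(w2px(s,p+T.apply(L)))
E
```

```text
[ 0.59596027 -0.1336161   0.33603179]
cornerL [ 0.5599 -0.1267  0.018 ]
cornerR [ 0.6351 -0.149   0.018 ]
sideL [ 0.521  -0.2636  0.018 ]
sideR [ 0.5953 -0.2856  0.018 ]
barL [ 0.5631 -0.1586  0.106 ]
barR [ 0.6141 -0.1737  0.106 ]
low [ 0.5562 -0.2822  0.018 ]
width 0.07839404375912044 edge yaw -16.531011675975787
dir 73.95572008360972 centre from edge [ 0.5768 -0.2099  0.018 ]
bar len 0.0531686817482125 yaw -16.51463639728602 centre from bar [ 0.5757 -0.2092  0.106 ]
t [[361.1, 194.0], [366.0, 176.3], [394.7, 203.9], [399.5, 186.2]] [[350.9, 172.4], [343.1, 200.2], [403.4, 187.8], [395.9, 215.7]]
c [[217.6, 166.7], [203.0, 172.2], [205.3, 151.0], [191.3, 156.1]] [[205.9, 199.6], [229.2, 190.2], [187.2, 172.2], [209.2, 164.0]]
pen off,pitch,lat,yaw [ 0.0037 -0.177  -0.0007 -0.0043] 8.734267942607043e-26
[[282.79034748 107.5836887 ]
 [281.82394331 404.02638152]]
```

The pen's far tip is hidden by the gripper in that view, so I'll check pen pitch from the scene and top cameras.

```bash
python3 - <<'E'
from h import *
from scipy.optimize import least_squares
st=manip.sense(); T=R.from_quat(st["tool_rot"]); p=np.array(st["tcp_pos"])
obs=[]
for n in("scene","top"):
    s=manip.snapshot(n)
    L=p+T.apply(np.array([[.075,0,-.0035],[-.075,0,-.0035]])); e=w2px(s,L); print(n,"level pred",e.round(1).tolist())
    for d in manip.silhouettes(s,"pen"):
        v,u=np.nonzero(d["pixels"]); c=cv2.fitLine(np.c_[u,v].astype(np.float32),cv2.DIST_L2,0,.01,.01).ravel()
        k=np.c_[u,v]@c[:2]; print(d["conf"],np.round(d["box"]),"line",c.round(2), "ends",(u[k.argmin()],v[k.argmin()]),(u[k.argmax()],v[k.argmax()]))
    a=e.mean(0); x,y=int(a[0])-35,int(a[1])-26
    obs.append(cv2.resize(s["img"][y:y+52,x:x+70],None,fx=5.7,fy=5.7,interpolation=cv2.INTER_CUBIC)); print("origin",x,y)
save("p5",np.hstack(obs))
E
```

```text
scene level pred [[210.8, 148.9], [190.0, 122.9]]
0.68 [362. 291.  37.  64.] line [  0.47  -0.88 381.21 323.69] ends (np.int64(366), np.int64(353)) (np.int64(399), np.int64(290))
0.61 [201. 130.  13.  23.] line [  0.59   0.81 205.46 141.66] ends (np.int64(200), np.int64(133)) (np.int64(212), np.int64(150))
origin 165 109
top level pred [[359.6, 176.3], [420.0, 193.9]]
0.86 [115. 147.  13.  70.] line [1.4000e-01 9.9000e-01 1.2201e+02 1.8202e+02] ends (np.int64(116), np.int64(147)) (np.int64(127), np.int64(219))
0.42 [359. 176.  24.  10.] line [9.6000e-01 2.9000e-01 3.7024e+02 1.8014e+02] ends (np.int64(358), np.int64(177)) (np.int64(382), np.int64(185))
origin 354 159
```

View pics/p5.png

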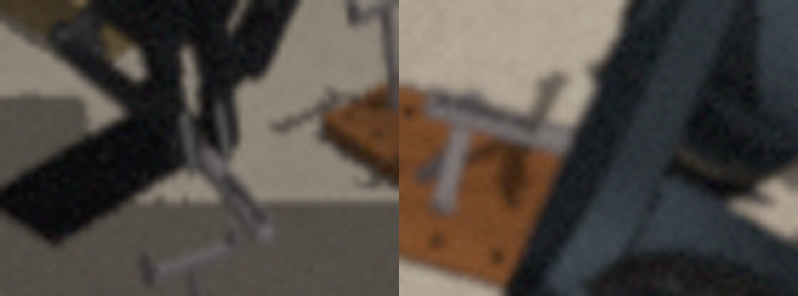

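The right half shows the blunt end at top-view (358.5,177), and in the scene view it's at (211,150). Both put the pen level within error and about 3 mm off centre toward tool +x. I'll correct for that and lower to just above the bars.

{"name": "servo_tool", "arguments": {
  "commands": [-0.007,0.006,0.01,0,0,0,-1,0,0,0.03,0,0,0,-1,0,0,0.04,0,0,0,-1,0,0,0.04,0,0,0,-1,0,0,0.03,0,0,0,-1,0,0,0.01,0,0,0,-1,0,0,0.006,0,0,0,-1,0,0,0,0,0,0,-1,0,0,0,0,0,0,-1]
}}

```text
t: 8.2
tcp_pos: [0.5773, -0.2136, 0.1125]
tool_rot: [0.802, 0.597, 0.0, 0.001]
force: [0.0, -0.2, 0.6]
finger_gap: 0.12
gripper_force: 40.5
```

```bash
python3 - <<'E'
from h import *
to([.5755,-.2125,.1025],-16.55)
s=manip.snapshot("wrist"); c=manip.snapshot("scene")
f=lambda im,x,y,w,h,k: cv2.resize(im[y:y+h,x:x+w],None,fx=k,fy=k,interpolation=cv2.INTER_CUBIC)
save("p6",np.hstack([f(s["img"],200,70,160,210,2.5),f(c["img"],165,125,70,92,525/92)]))
E
```

```text
t 8.2 tcp [ 0.5773 -0.2136  0.1125] yaw -16.67 gap 0.12036453993968893 F [ 0.  -0.2  0.6] grip 40.483736135065556
 shift in present tool axes [ 0.0011 -0.0041  0.0199]  turn/360 [ 0.0003  0.0001 -0.0003]
```

View pics/p6.png

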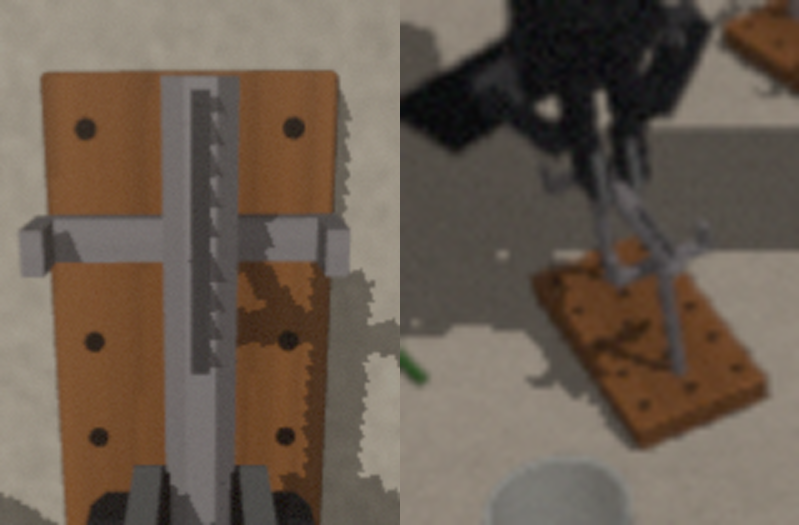

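The pen is above the bar, about 2–3 mm toward tool +y of centre. In the left crop the bar's inner ends are at crop x 50 and 320 and the pen is at 200. I'll check the overhang numerically.

```bash
python3 - <<'E'
from h import *
s=manip.snapshot("wrist"); st=manip.sense(); T=R.from_quat(st["tool_rot"]).inv(); p=np.array(st["tcp_pos"])
for n,(u,v),z in(("bar near edge",(200,216),.1),("bar far edge",(200,262),.1),("barL",(50,239),.1),("barR",(320,239),.1),("blunt mid",(200,77),.116),("blunt top",(200,77),.122),("board edgeL",(42,72),.018),("board edgeR",(337,72),.018),("pen side L",(161,239),.116),("pen side R",(239,239),.116)):
    print(n,(T.apply(px2w(s,(200+u/2.5,70+v/2.5),z)-p)*1000).round(1))
E
```

```text
bar near edge [52.9 -0.2 12.8]
bar far edge [44.4 -0.2 12.8]
barL [ 48.7 -27.7  12.7]
barR [48.7 21.9 12.9]
blunt mid [77.3 -0.2 -3.2]
blunt top [77.4 -0.2 -9.2]
board edgeL [ 78.3 -42.1  94.7]
board edgeR [78.2 36.3 94.9]
pen side L [51.7 -6.6 -3.2]
pen side R [51.7  6.2 -3.2]
```

{"name": "servo_tool", "arguments": {
  "commands": [0.002,-0.0055,0,0,0,0,-1,0,0,0.006,0,0,0,-1,0,0,0.006,0,0,0,-1,0,0,0.002,0,0,0,-1,0,0,0,0,0,0,-1,0,0,0,0,0,0,-1]
}}

```text
t: 8.85
tcp_pos: [0.5742, -0.2114, 0.1045]
tool_rot: [0.802, 0.597, -0.0, -0.0]
force: [1.1, -0.6, -0.1]
finger_gap: 0.12
gripper_force: 40.5
```

{"name": "servo_tool", "arguments": {
  "commands": [0,0,0.002,0,0,0,-1,0,0,0,0,0,0,-1]
}}

```text
t: 9.02
tcp_pos: [0.5743, -0.2114, 0.1036]
tool_rot: [0.802, 0.597, -0.0, -0.0]
force: [-0.2, 0.5, -1.1]
finger_gap: 0.122
gripper_force: 40.5
```

{"name": "servo_tool", "arguments": {
  "commands": [0,0,0.002,0,0,0,-1,0,0,0,0,0,0,-1]
}}

```text
t: 9.18
tcp_pos: [0.5742, -0.2114, 0.1026]
tool_rot: [0.802, 0.597, -0.0, -0.0]
force: [0.7, 0.7, -0.0]
finger_gap: 0.121
gripper_force: 40.5
```

{"name": "servo_tool", "arguments": {
  "commands": [0,0,0.001,0,0,0,-1,0,0,0,0,0,0,-1]
}}

```text
t: 9.35
tcp_pos: [0.5743, -0.2114, 0.1025]
tool_rot: [0.802, 0.597, -0.0, 0.0]
force: [-1.1, -0.7, 2.4]
finger_gap: 0.122
gripper_force: 40.7
```

{"name": "servo_tool", "arguments": {
  "commands": [0,0,0.001,0,0,0,-1,0,0,0,0,0,0,-1]
}}

```text
t: 9.52
tcp_pos: [0.5743, -0.2114, 0.1025]
tool_rot: [0.802, 0.597, 0.0, 0.0]
force: [-0.4, 0.4, 4.5]
finger_gap: 0.122
gripper_force: 41.0
```

{"name": "servo_tool", "arguments": {
  "commands": [0,0,0.001,0,0,0,-1,0,0,0,0,0,0,-1]
}}

```text
t: 9.68
tcp_pos: [0.5743, -0.2114, 0.1024]
tool_rot: [0.802, 0.597, 0.0, 0.0]
force: [-2.5, 0.9, 7.3]
finger_gap: 0.127
gripper_force: 41.4
```

Contact came at TCP z = 0.1025, exactly the expected height for both bars. I'll ease off the push, open gently and wait.

{"name": "servo_tool", "arguments": {
  "commands": [0,0,-0.002,0,0,0,-1,0,0,0,0,0,0,-0.74,0,0,0,0,0,0,-0.7,0,0,0,0,0,0,-0.6,0,0,0,0,0,0,-0.5,0,0,0,0,0,0,-0.4,0,0,0,0,0,0,-0.3,0,0,0,0,0,0,-0.2,0,0,0,0,0,0,-0.2,0,0,0,0,0,0,-0.2],
  "force": 20
}}

```text
t: 10.52
tcp_pos: [0.5743, -0.2114, 0.1022]
tool_rot: [0.802, 0.597, -0.0, -0.0]
force: [0.6, -0.2, -0.6]
finger_gap: 0.403
gripper_force: 0.0
```

{"name": "servo_tool", "arguments": {
  "commands": [0,0,-0.01,0,0,0,-0.2,0,0,-0.02,0,0,0,-0.2,0,0,-0.03,0,0,0,-0.2,0,0,-0.05,0,0,0,-0.2,0,0,-0.06,0,0,0,-0.2,0,0,-0.06,0,0,0,-0.2,0,0,-0.04,0,0,0,-0.2,0,0,0,0,0,0,-0.2]
}}

```text
t: 11.18
tcp_pos: [0.5772, -0.213, 0.2439]
tool_rot: [0.802, 0.597, 0.002, 0.006]
force: [0.3, 0.1, 0.7]
finger_gap: 0.405
gripper_force: 0.0
```

{"name": "servo_tool", "arguments": {
  "commands": [-0.05,0,0,0,0,0,-0.2,-0.06,0,0,0,0,0,-0.2,-0.06,0,0,0,0,0,-0.2,-0.06,0,0,0,0,0,-0.2,-0.03,0,0,0,0,0,-0.2,0,0,0,0,0,0,-0.2]
}}

```text
t: 11.68
tcp_pos: [0.5359, -0.3391, 0.2371]
tool_rot: [0.803, 0.596, -0.0, 0.0]
force: [-0.0, 0.3, -0.5]
finger_gap: 0.401
gripper_force: 0.0
```

```bash
python3 - <<'E'
from h import *
st=manip.sense(); print(st["t"],st["tcp_pos"],st["force"])
s=manip.snapshot("wrist"); c=manip.snapshot("scene")
for n,v in(("w",s),("c",c)):
    for d in manip.silhouettes(v,"pen"):
        a,b=axis(v,d["pixels"],.108); print(n,d["conf"],np.round(d["box"]),a.round(4),b.round(4),((a+b)/2).round(4),np.linalg.norm(a-b))
f=lambda im,x,y,w,h,k: cv2.resize(im[y:y+h,x:x+w],None,fx=k,fy=k,interpolation=cv2.INTER_CUBIC)
save("fin",np.hstack([cv2.resize(s["img"],(440,330)),f(c["img"],165,130,72,66,5)]))
E
```

```text
11.6833 [ 0.53593241 -0.33909208  0.23707886] [-0.00475988  0.28429665 -0.52854432]
w 0.9 [271.   0.  17. 124.] [ 0.5772 -0.199   0.108 ] [ 0.5528 -0.2791  0.108 ] [ 0.565 -0.239  0.108] 0.08377088204441673
c 0.65 [364. 290.  36.  67.] [0.5839 0.4776 0.108 ] [0.7611 0.5043 0.108 ] [0.6725 0.491  0.108 ] 0.17919647226255944
```

View pics/fin.png

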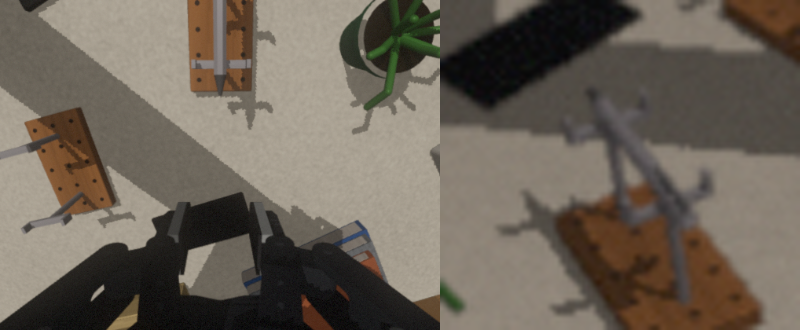

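The final view shows the pen lying level on both bars, between the upturned ends. Its tip at (220,93) is about 30 mm past the near bar and within about 3 mm of the ideal spot, and the arm is clear.

```bash
python3 -c "
from station import manip
print(manip.sign_off())"
```

```text
the job is handed in; nothing more can be done
None
```

The silver pen is resting level across both pegs of the leftmost pegboard, within about 3 mm of centre; it was lowered in the gripper and released, the arm stayed clear of the tumbler, and the job was handed in at about 12 s.

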